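Stow the bent glass tube and shut the case on its folding stay

ROBOT

A 7-joint arm with a two-finger parallel gripper is mounted at the origin on the work surface. World frame = base frame: x ahead of the robot, y to its left, z up, the work surface at z = 0. Lengths are in m, angles in rad, forces in N, time in s.
With the tool pointing down it reaches from about 0.4 to 0.875 m from the base axis. Payload 19.3 kg.
Tool frame: the origin (TCP) lies midway between the tips of the shut fingers; the grasp point (between the pads) lies 19 mm behind it; z points along the fingers, y is the line along which they close (so a half turn about z gives the same grasp; the last joint's range is limited). The gripper opens to 85 mm and grips with 20 to 120 N. Pads are 22 mm wide; open, the fingers measure 114 mm over their backs; the gripper's body (76 mm by 85 mm) begins 54 mm behind the grasp point. The pads swing forward as they close: fully open they stand 13 mm farther back than shut.
Start: joints at [-1.214, 0.521, -0.036, 1.599, 0.021, 1.021, -0.113], TCP at [0.259, 0.569, 0.231] pointing down, gripper open.
Joint ranges: [-2.91, 2.91], [-0.3, 2.13], [-1.5, 1.42], [0.17, 2.43], [-1.26, 4.41], [0.16, 1.93], [-2.52, 2.52]. Speed limits (rad/s): [1.89, 1.89, 2.39, 2.39, 3.01, 3.01, 3.01].

INTERFACE

Orientations are given as [roll, pitch, yaw] about the fixed x, y, z axes, in that order (R = Rz(yaw) Ry(pitch) Rx(roll)).
In Python, from workcell import * gives the robot as it stands. The module is installed in compiled form; this text tells all that it offers.
- The arm moves only by the tool play_rows, never from a script. Its argument "deltas" is a list of rows, each a list of 7 numbers: the shift along the tool's x, y, z in units of 500 mm (1.0 is 500 mm), then the turn, a rotation vector about the tool's x, y, z in units of 120 degrees (1.0 is 120 degrees), then the closure, from 0 (fully open) to 1 (shut). A call has 1 to 10 rows; each row is the pose to reach, as a shift and turn from the pose commanded when the call began, along the tool's axes at that moment; what a row does not reach only later rows make up. A row lasts 1/10 s, in which the tool goes at most 50 mm and 8.59 degrees, less where a joint would pass 70% of its speed; a pose out of reach is approached as far as the arm can. A call with a number of a shift or a turn outside -1 to 1 is refused whole. A call with a gripper value outside its range is refused whole. The fingers move at their own pace and stop on an object; "newtons" is the grip in N (left out, the last holds). Time passes only in rows, so rows that repeat a pose let the fingers close. It gives the time, the measured TCP pose, the force, the opening and the grip force at its end, in the units of the state.
- observe(): the state, without advancing time (a new reading comes with each control period).
- grab_frame(name): name is "scene" or "top" or "wrist"; returns the picture (420x560x3 uint8, red, green, blue); there is no depth.
- get_calibration(name): a dict with "fovy" (degrees; the focal length in pixels is half the picture's height over the tangent of half this angle, whatever the lens; pixels are square), "cx", "cy" (the principal point, pixels), "xyz" and "rotation" of the camera in the world. Camera axes: x right, y down, z forward; pixel columns grow to the right and rows downward; lengths in m; the calibration is good to about 2 mm. A picture is of the moment at which its call begins: read the wrist's pose just before it. get_calibration takes no time and is no camera call; for the wrist camera it gives the pose at the moment of the call.
- job_done(): hands the job in; it is judged then, once.
The state is a dict: "clock": time; "qpos": joint angles; "qd": joint speeds; "joint_efforts": joint torques, N m; "position": TCP position; "tool_rot": TCP orientation; "force": force on the tool from outside, world axes, zero at the start; "moment": the same for the moment, N m; "grip_width": finger opening in m; "finger_force": force on a finger pad.
Only numpy, scipy, OpenCV 4.12 (cv2) and the standard library are available. Lean on these libraries where they do the work, as an engineer would, in place of code of your own. Each camera call takes 0.05 s, during which the arm holds its last target. There are 200 camera calls.

TASK

Raise the lid of the instrument case until its folding side stay snaps past straight and holds the lid up by itself. Pick up the U-shaped amber glass tube from the bench, turn it, and lay it down in the case without dropping it, both legs in the two white notches and the bend toward the front. Then push the red knob on the stay's knee back through straight, which lifts the lid a little off its lock, and keep folding it until the lid sinks fully shut by itself, without slamming; leave the other things on the bench alone.

Things in the scene. Friction and masses are not known exactly. Their poses are not given: they have to be found in the camera images.
- case: Grey open-topped instrument case fixed to the bench, 200 mm deep (its x) x 260 mm wide (its y) x 85 mm high, walls 6 mm, blue padded inner floor 18 mm above its underside. Origin: centre of the underside; x points from the front (robot side) to the hinged back, y to its left side, z up. Blue lid hinged along the back rim.
- lid (a joint): Lid angle (rad): 0 shut, grows as its front edge rises. Blue lid 200 x 260 x 8 mm, 0.4 to 0.6 kg, turns about a line along the case's y through lid_hinge. A damper lets it sink slowly (about 0.6 rad/s near the end, 2 to 4 s to shut) when nothing holds it. Locked it rests at 1.27; with the stay straight it is highest, 1.33, and goes no further.
- lid_hinge (a point): Point on the lid's hinge line, at the middle of the case's back rim: (100, 0, 85.5) mm in the case's frame.
- lid_handle (a point): Middle of the black round handle bar on the lid: 12 mm thick, 110 mm long along the case's y, 39 mm clear of the lid's top face, on two end posts. Lid shut: 150 mm in front of the hinge line and 53 mm above it; it circles about that line. The bar can turn between fingers. Lid locked open: the bar is behind the lid, at about the hinge line's x.
- knee (a joint): Stay's knee angle (rad): 0 folded (lid shut), 2.76 straight, 3.21 locked against its stop. A weak spring snaps it into the lock once the lid is pulled up to where the stay is straight (raise gently till it stops, let go), and again if it is then folded back only to 2.0 or more. Folded to 1.7 or less, the lid's weight goes on folding it.
- knee_knob (a point): Point on the axis of the red round knob at the knee: 22 mm thick, along the case's y, from 146 to 212 mm left of the case's middle (this point 188). It moves on an 80 mm arc about stay_foot_pin. In the case's frame: locked (13, 188, 132) mm; knee 1.5 at (57, 188, 99); folded (69, 188, 70). Pushed to the back and down its arc (2 to 6 N) it folds the stay, then runs ahead as the lid sinks.
- stay_foot_pin (a point): Pivot of the stay's lower steel link on the case's left side: (-10, 142, 55.5) mm in the case's frame. The stay's two links are 80 mm each, 14 mm wide, 4 mm thick, in a plane beside the case's left wall; the upper one ends on the lid's left edge 110 mm from the hinge line.
- tube: Amber glass tube bent to a U, 14 mm thick, about 70 g, blue collars at its two ends: bend part 90 mm long between the legs' axes, two parallel legs 60 mm long (plus 7 mm round ends). Origin: middle of the bend part, on its axis; x along the legs to their ends, y along the bend part, z up; 7 mm over what it lies on. Starts flat on the bench, to the robot's right.
- end_left (a point): Point on the axis of the tube's leg at +y, 43 mm from the bend part (near the leg's end).
- end_right (a point): The same point on the leg at -y.
- notch_left (a point): Seat of the left white V notch, at a seated leg's axis: (8, 45, 25) mm in the case's frame. Each notch: two white plates 30 mm long along the case's x, 18 mm high, 16 mm apart at the floor, 31 mm at the mouth. Legs lie in them along the case's x, toward the back; the tube's origin then is at (-35, 0, 25) mm in the case's frame.
- notch_right (a point): Seat of the right notch: (8, -45, 25) mm in the case's frame.
- amber_bottle: Bystander: amber glass reagent bottle, 72 mm diameter, 170 mm tall, blue cap, loose. Origin: centre of its underside.
- white_jar: Bystander: white plastic jar, 90 mm diameter, 130 mm tall, red lid, loose. Origin: centre of its underside.
- beaker: Bystander: white ceramic beaker, 72 mm diameter, 90 mm tall, loose. Origin: centre of its underside.
- carton: Bystander: brown cardboard carton, 100 x 80 x 70 mm, loose. Origin: centre of its underside.
There are look-alikes about, which are no part of the job. There is more than one size of the tube; the one meant has the size given above.

How it is judged:
By the outcome, as a careful person would: the job done as asked, in the order asked, and still so for the second after the job is handed in, with the robot touching nothing.
It also fails if it takes over 72 s, if anything falls off the work surface, if the arm or the gripper's body presses on something with over 40 N, if the wrist force passes 120 N, or if a joint passes its speed limit or range.

## Working session

There is one attempt and no reset: what is moved stays moved. The work goes in short steps, Python scripts to look and compute and a tool call to move; the robot and the scene stay as the last step left them, time stands still between calls to the robot, and variables do not carry over. Pictures are saved under pics/ and viewed, at most 10 in all, crops included, and the job is handed in when it is done.

Besides the shell and the picture viewer there is one more tool, called after "Call:" as a command line: name --pt "numbers of a row" for each row, then --argument value for the rest. play_rows: Moves the arm, as the interface text tells. Its arguments: {"type":"object","properties":{"deltas":{"type":"array"},"newtons":{"type":"number"}},"required":["deltas"]}

```bash
mkdir -p pics; python3 - <<'E'
from workcell import *
import cv2,numpy as np,json
s=observe();print({k:np.round(v,3).tolist() for k,v in s.items()})
for n in("scene","top","wrist"):
    c=get_calibration(n);print(n,{k:np.round(v,4).tolist() for k,v in c.items()})
a=grab_frame("scene");b=grab_frame("top")
cv2.imwrite("pics/scene0.png",a[:,:,::-1]);cv2.imwrite("pics/top0.png",b[:,:,::-1])
E
```

```text
{'clock': 0.0, 'qpos': [-1.214, 0.522, -0.036, 1.6, 0.021, 1.021, -0.113], 'qd': [0.001, -0.0, 0.0, 0.0, -0.0, 0.0, -0.0], 'joint_efforts': [-0.001, -92.71, 1.979, -36.994, 0.018, 0.008, 0.0], 'position': [0.259, 0.569, 0.231], 'tool_rot': [-3.14, 0.0, 2.715], 'force': [-1.591, 0.854, -0.029], 'moment': [0.036, -0.047, -0.012], 'finger_force': 0.0, 'grip_width': 0.085}
scene {'fovy': 57.6018, 'cx': 282.6799, 'cy': 214.2062, 'xyz': [1.3349, -0.1582, 0.6106], 'rotation': [-2.1977, 0.0035, 1.4105]}
top {'fovy': 53.1538, 'cx': 279.0117, 'cy': 215.0967, 'xyz': [0.4214, -0.0501, 1.038], 'rotation': [-2.8998, -0.0056, -1.5893]}
wrist {'fovy': 67.4339, 'cx': 281.8935, 'cy': 212.8943, 'xyz': [0.185, 0.6016, 0.3744], 'rotation': [2.8234, 0.0012, 1.1434]}
```

View pics/scene0.png

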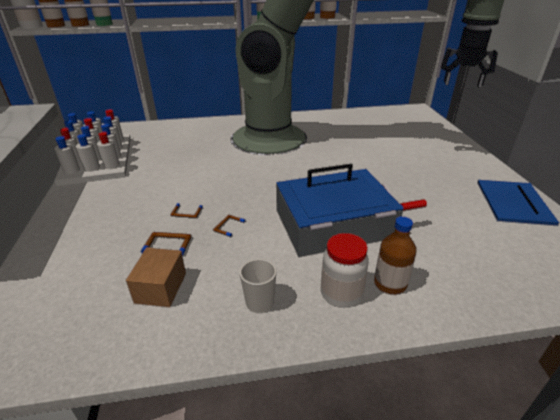

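View pics/top0.png

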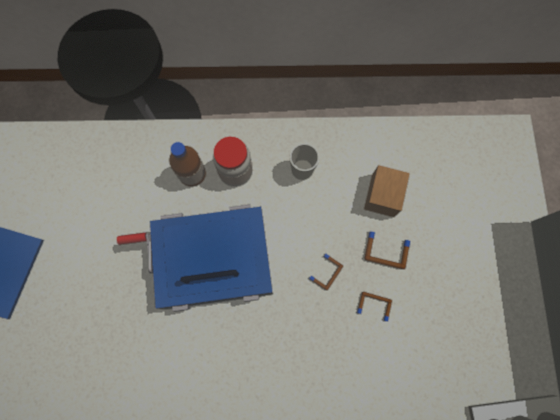

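The scene view shows the shut case with its handle, and the red knob on its left. The top view (up is +x, left is +y) has the lid at about (151–271, 208–308), the knob at (132,239) and the largest tube at (387,250). Two smaller tubes lie at (325,272) and (375,305).

```bash
cat > h.py <<'E'
from workcell import *
import cv2,numpy as np
from scipy.spatial.transform import Rotation as R
def rays(c,px):
    px=np.atleast_2d(px).astype(float); f=210/np.tan(np.radians(c["fovy"])/2)
    d=np.c_[(px[:,0]-c["cx"])/f,(px[:,1]-c["cy"])/f,np.ones(len(px))]
    return R.from_euler('xyz',c["rotation"]).apply(d) if np.size(c["rotation"])==3 else d@np.array(c["rotation"]).T
def onz(c,px,z):
    d=rays(c,px);o=np.array(c["xyz"]);return o+d*((z-o[2])/d[:,2])[:,None]
def pix(c,P):
    f=210/np.tan(np.radians(c["fovy"])/2)
    q=R.from_euler('xyz',c["rotation"]).inv().apply(np.atleast_2d(P)-np.array(c["xyz"]))
    return q[:,:2]/q[:,2:]*f+[c["cx"],c["cy"]]
def hsv(im): return cv2.cvtColor(im,cv2.COLOR_RGB2HSV)
def blobs(m,amin=15):
    n,l,st,ce=cv2.connectedComponentsWithStats(m.astype(np.uint8))
    return [(l==i,st[i],ce[i]) for i in range(1,n) if st[i][4]>=amin]
E
cat > m.py <<'E'
from h import *
c=get_calibration("top");im=cv2.imread("pics/top0.png")[:,:,::-1].copy();H=hsv(im).astype(int)
h,s,v=H[...,0],H[...,1],H[...,2]
blue=(h>100)&(h<125)&(s>140)&(v>60)
def rect(m,z):
    k=cv2.findContours(m.astype(np.uint8),cv2.RETR_EXTERNAL,cv2.CHAIN_APPROX_NONE)[0]
    k=max(k,key=cv2.contourArea)[:,0]
    P=onz(c,k,z)[:,:2]; return cv2.minAreaRect((P*1000).astype(np.float32))
for m,st,ce in blobs(blue,6):
    print("blue",st,ce.round(1), onz(c,ce,.007).round(4)[0,:2])
    if st[4]>3000 and st[0]>100:
        r=rect(m,.0935);print("lid",r,cv2.boxPoints(r).round(1).tolist())
am=(h>5)&(h<20)&(s>120)&(v>60)
for m,st,ce in blobs(am,40):
    r=rect(m,.007);print("amber",st,ce.round(1),r, cv2.boxPoints(r).round(1).tolist())
red=((h<6)|(h>174))&(s>150)&(v>80)
for m,st,ce in blobs(red,20): print("red",st,ce, onz(c,ce,.075).round(3))
E
python3 m.py
```

```text
blue [171 143  14  12 124] [177.4 148.6] [0.8603 0.2032]
blue [ 153  209  115   96 8109] [210.1 255.7] [0.5752 0.1113]
lid ((562.6046142578125, 99.67044067382812), (194.67604064941406, 253.88668823242188), 6.906264781951904) [[450.70001220703125, 214.0], [481.20001220703125, -38.099998474121094], [674.5, -14.600000381469727], [644.0, 237.39999389648438]]
blue [   0  229   27   85 1526] [  9.6 268.7] [0.552 0.6  ]
blue [370 232   4   5  17] [371.4 234.1] [ 0.6226 -0.2912]
blue [405 241   5   5  20] [406.7 242.8] [ 0.5989 -0.3777]
blue [311 277   3   3   6] [311.8 277.8] [ 0.5166 -0.1378]
blue [358 309   3   4  11] [359.1 310.6] [ 0.4364 -0.2483]
blue [385 317   3   4  10] [386.  318.2] [ 0.4176 -0.3115]
amber [366 239  42  29 272] [386.7 257.1] ((573.9902954101562, -325.0389404296875), (98.49690246582031, 53.75933074951172), 75.7838363647461) [[535.7999877929688, -366.20001220703125], [588.0, -379.3999938964844], [612.0999755859375, -283.8999938964844], [560.0, -270.70001220703125]]
amber [315 258  27  31  96] [330.6 275.5] ((527.2443237304688, -178.95455932617188), (35.25121307373047, 69.60658264160156), 53.83702087402344) [[488.70001220703125, -172.60000610351562], [544.9000244140625, -213.6999969482422], [565.7000122070312, -185.3000030517578], [509.5, -144.1999969482422]]
amber [359 292  32  24 141] [376.  300.7] ((453.0998840332031, -287.8105163574219), (71.70697021484375, 37.67131805419922), 72.60701751708984) [[424.3999938964844, -316.3999938964844], [460.3999938964844, -327.70001220703125], [481.79998779296875, -259.20001220703125], [445.79998779296875, -248.0]]
red [214 137  32  31 763] [229.82830931 151.93053735] [[0.82  0.058 0.075]]
red [118 234  27   8 136] [131.39705882 237.16176471] [[0.612 0.285 0.075]]
```

```bash
cat >> h.py <<'E'
C0=np.array([.5626,.0997,0]);CY=.1205
def case(p): return C0+R.from_euler('z',CY).apply(np.array(p)/1000.)
def plan(p,yaw,rp=(np.pi,0),s=None):
    s=s or observe();p=np.atleast_2d(p);A=R.from_euler('xyz',s["tool_rot"])
    B=R.from_euler('xyz',[rp[0],rp[1],yaw]);w=(A.inv()*B).as_rotvec()/np.radians(120)
    for q in p: print((A.inv().apply(q-np.array(s["position"]))/.5).round(4).tolist()+w.round(4).tolist())
E
python3 -c "
from h import *
t=case([-50,0,0]);t[2]=.25;print(t);plan(t,np.pi/2+CY)"
```

```text
[0.51296257 0.09368957 0.25      ]
[-0.8563, -0.6542, -0.0377, -0.0004, 0.0003, 0.4887]
```

Call:
play_rows --pt "-0.856 -0.656 -0.04 0 0 0.489 0" --pt "-0.856 -0.656 -0.04 0 0 0.489 0" --pt "-0.856 -0.656 -0.04 0 0 0.489 0" --pt "-0.856 -0.656 -0.04 0 0 0.489 0" --pt "-0.856 -0.656 -0.04 0 0 0.489 0" --pt "-0.856 -0.656 -0.04 0 0 0.489 0" --pt "-0.856 -0.656 -0.04 0 0 0.489 0" --pt "-0.856 -0.656 -0.04 0 0 0.489 0" --pt "-0.856 -0.656 -0.04 0 0 0.489 0" --pt "-0.856 -0.656 -0.04 0 0 0.489 0" --newtons 40

```text
clock: 1.1
position: [0.4944, 0.1262, 0.2499]
tool_rot: [-3.142, -0.0, 1.691]
force: [0.7, 1.2, -0.1]
grip_width: 0.0855
finger_force: 0.0
```

```bash
python3 -c "
from h import *
s=observe();c=get_calibration('wrist');a=grab_frame('wrist');cv2.imwrite('pics/w1.png',a[:,:,::-1])
print(s['position'],s['qd'],c)
s=observe();print(s['position'])
for n in [(-50,-55,138.5),(-50,55,138.5),(-100,130,93.5),(-100,-130,93.5),(69,188,70)]: print(n,pix(c,case(n)))
"
```

```text
[0.49438548 0.12620949 0.24991848] [ 0.88237035  0.16245299  0.1756393  -0.25544555 -0.11614514  0.12023743
  1.09019459] {'fovy': 67.43386364192014, 'cx': 281.8934885625634, 'cy': 212.89427239195658, 'xyz': array([0.48408398, 0.20541746, 0.39358325]), 'rotation': array([ 2.82378163e+00, -3.19295292e-04,  1.19582006e-01])}
[0.49762812 0.11828338 0.2505143 ]
(-50, -55, 138.5) [[298.21424518 299.42036995]]
(-50, 55, 138.5) [[300.24296836 184.77555975]]
(-100, 130, 93.5) [[242.72749552  90.95662082]]
(-100, -130, 93.5) [[251.73969646 333.40509154]]
(69, 188, 70) [[430.24655687  23.48444896]]
```

View pics/w1.png

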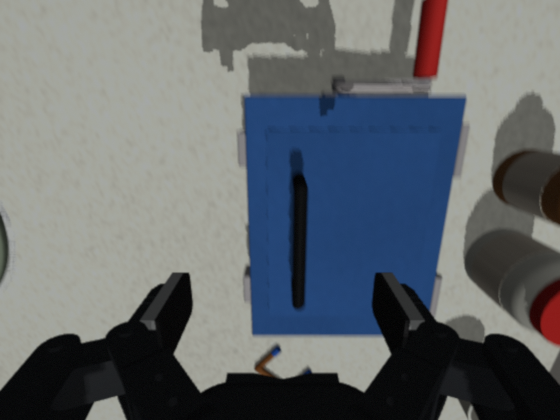

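The wrist view shows the bar from (300,180) to (298,303) and the lid's front edge from (246,97) to (252,335). Both are within a few pixels of the predictions, so the case pose holds. Next I finish the approach and descend.

Call:
play_rows --pt "0 0 0 0 0 0 0"

```text
clock: 1.25
position: [0.4949, 0.1249, 0.2498]
tool_rot: [3.141, 0.001, 1.685]
force: [-0.2, 0.2, 1.2]
grip_width: 0.0857
finger_force: 0.0
```

```bash
python3 -c "
from h import *
s=observe();print(s['position'],s['tool_rot'])
plan([case([-50,0,200]),case([-50,0,119])],np.pi/2+CY)"
```

```text
[0.49491358 0.12492398 0.24980423] [3.14145807e+00 8.45640905e-04 1.68517524e+00]
[-0.0661, 0.0287, 0.0997, 0.0001, 0.0004, -0.0029]
[-0.066, 0.0287, 0.2617, 0.0001, 0.0004, -0.0029]
```

Call:
play_rows --pt "-0.066 0.029 0.05 0 0 -0.003 0" --pt "-0.066 0.029 0.1 0 0 -0.003 0" --pt "-0.066 0.029 0.18 0 0 -0.003 0" --pt "-0.066 0.029 0.262 0 0 -0.003 0" --pt "-0.066 0.029 0.262 0 0 -0.003 0.5" --pt "-0.066 0.029 0.262 0 0 -0.003 1" --pt "-0.066 0.029 0.262 0 0 -0.003 1" --pt "-0.066 0.029 0.262 0 0 -0.003 1" --pt "-0.066 0.029 0.262 0 0 -0.003 1" --pt "-0.066 0.029 0.262 0 0 -0.003 1" --newtons 40

```text
clock: 2.25
position: [0.5125, 0.0973, 0.1201]
tool_rot: [3.141, -0.001, 1.697]
force: [-4.8, 1.3, 15.6]
grip_width: 0.0108
finger_force: 39.0
```

```bash
python3 -c "
from h import *
s=observe();print(s['position'],s['grip_width'],s['finger_force'],s['force'])
a=.3396;r=159.1
p0=np.array(s['position'])
f=lambda t:case([100-r*np.cos(t+a),0,85.5+r*np.sin(t+a)])
plan([p0+f(t)-f(0) for t in np.arange(.07,1.34,.07)],s['tool_rot'][2])"
```

```text
[0.51245769 0.09731722 0.12005984] 0.01077667253304093 38.97841036319733 [-4.78967703  1.3457184  15.59831038]
[-0.0, 0.0082, -0.0207, 0.0005, -0.0003, -0.0]
[-0.0001, 0.0178, -0.0408, 0.0005, -0.0003, -0.0]
[-0.0001, 0.0287, -0.0602, 0.0005, -0.0003, -0.0]
[-0.0002, 0.0411, -0.0787, 0.0005, -0.0003, -0.0]
[-0.0002, 0.0546, -0.0964, 0.0005, -0.0003, -0.0]
[-0.0003, 0.0694, -0.1131, 0.0005, -0.0003, -0.0]
[-0.0004, 0.0853, -0.1286, 0.0005, -0.0003, -0.0]
[-0.0005, 0.1023, -0.1431, 0.0005, -0.0003, -0.0]
[-0.0006, 0.1202, -0.1563, 0.0005, -0.0003, -0.0]
[-0.0007, 0.139, -0.1682, 0.0005, -0.0003, -0.0]
[-0.0008, 0.1586, -0.1788, 0.0005, -0.0003, -0.0]
[-0.0009, 0.1789, -0.188, 0.0005, -0.0003, -0.0]
[-0.001, 0.1998, -0.1957, 0.0005, -0.0003, -0.0]
[-0.0011, 0.2211, -0.202, 0.0005, -0.0003, -0.0]
[-0.0012, 0.2429, -0.2067, 0.0005, -0.0003, -0.0]
[-0.0013, 0.2649, -0.21, 0.0005, -0.0003, -0.0]
[-0.0015, 0.2871, -0.2116, 0.0005, -0.0003, -0.0]
[-0.0016, 0.3094, -0.2118, 0.0005, -0.0003, -0.0]
[-0.0017, 0.3316, -0.2103, 0.0005, -0.0003, -0.0]
```

Call:
play_rows --pt "0 0.004 -0.01 0 0 0 1" --pt "0 0.0082 -0.0207 0 0 0 1" --pt "0 0.0178 -0.0408 0 0 0 1" --pt "0 0.0287 -0.0602 0 0 0 1" --pt "0 0.0411 -0.0787 0 0 0 1" --pt "0 0.0546 -0.0964 0 0 0 1" --pt "0 0.0694 -0.1131 0 0 0 1" --pt "0 0.0853 -0.1286 0 0 0 1" --pt "0 0.1023 -0.1431 0 0 0 1" --pt "0 0.1202 -0.1563 0 0 0 1"

```text
clock: 3.25
position: [0.5694, 0.1041, 0.1986]
tool_rot: [-3.136, -0.0, 1.697]
force: [-29.7, -2.7, 29.1]
grip_width: 0.0108
finger_force: 41.7
```

```bash
python3 -c "
from h import *
s=observe();print(s['position'],s['tool_rot'],s['grip_width'],s['finger_force'],s['force'])
a=.3396;r=159.1
p0=np.array([.51245769,.09731722,.12005984])
f=lambda t:case([100-r*np.cos(t+a),0,85.5+r*np.sin(t+a)])
plan([p0+f(t)-f(0) for t in np.arange(.63,1.34,.07)],s['tool_rot'][2])"
```

```text
[0.56944343 0.10405564 0.19855856] [-3.13567028e+00 -4.40799071e-04  1.69651141e+00] 0.010825630620463067 41.70043498277664 [-29.73912822  -2.69883084  29.0821665 ]
[0.0003, 0.0053, 0.0006, -0.0028, -0.0002, 0.0]
[0.0002, 0.024, -0.0115, -0.0028, -0.0002, 0.0]
[0.0001, 0.0435, -0.0222, -0.0028, -0.0002, 0.0]
[0.0, 0.0637, -0.0315, -0.0028, -0.0002, 0.0]
[-0.0001, 0.0846, -0.0394, -0.0028, -0.0002, 0.0]
[-0.0002, 0.1059, -0.0458, -0.0028, -0.0002, 0.0]
[-0.0003, 0.1276, -0.0508, -0.0028, -0.0002, 0.0]
[-0.0004, 0.1496, -0.0541, -0.0028, -0.0002, 0.0]
[-0.0006, 0.1718, -0.056, -0.0028, -0.0002, 0.0]
[-0.0007, 0.1941, -0.0562, -0.0028, -0.0002, 0.0]
[-0.0008, 0.2163, -0.0549, -0.0028, -0.0002, 0.0]
```

Call:
play_rows --pt "0 0.0157 -0.0171 0 0 0 1" --pt "0 0.0355 -0.0282 0 0 0 1" --pt "0 0.0561 -0.0376 0 0 0 1" --pt "0 0.0774 -0.0457 0 0 0 1" --pt "0 0.0991 -0.0522 0 0 0 1" --pt "0 0.1212 -0.0573 0 0 0 1" --pt "0 0.1436 -0.0607 0 0 0 1" --pt "0 0.1436 -0.0607 0 0 0 1"

```text
clock: 4.05
position: [0.6444, 0.113, 0.2285]
tool_rot: [3.14, 0.001, 1.696]
force: [-4.5, -2.7, 9.3]
grip_width: 0.0103
finger_force: 42.8
```

```bash
python3 -c "
from h import *
s=observe();print(s['position'],s['tool_rot'],s['grip_width'],s['finger_force'],s['force'])
q=R.from_euler('z',-CY).apply(np.array(s['position'])-C0)*1000;print(q,np.hypot(q[0]-100,q[2]+18.5-85.5),np.arctan2(q[2]+18.5-85.5,100-q[0])-.3396)"
```

```text
[0.64442547 0.11302528 0.22850794] [3.14008083e+00 9.11295946e-04 1.69621930e+00] 0.010293618053535085 42.79383301734924 [-4.49400435 -2.66095226  9.2607638 ]
[ 82.83393844   3.39252649 228.50793918] 162.41763477931056 1.1253076872833225
```

Call:
play_rows --pt "0 0.013 -0.001 0 0 0 1" --pt "0 0.026 -0.0018 0 0 0 1" --pt "0 0.038 -0.002 0 0 0 1" --pt "0 0.049 -0.002 0 0 0 1" --pt "0 0.058 -0.0015 0 0 0 1" --pt "0 0.064 -0.001 0 0 0 1" --pt "0 0.068 -0.001 0 0 0 1" --pt "0 0.07 -0.001 0 0 0 1"

```text
clock: 4.85
position: [0.6769, 0.1171, 0.2285]
tool_rot: [-3.139, 0.001, 1.696]
force: [-16.5, -6.5, 12.8]
grip_width: 0.0104
finger_force: 43.6
```

```bash
python3 -c "
from h import *
s=observe();print(s['position'],s['tool_rot'],s['grip_width'],s['finger_force'],s['force'])
q=R.from_euler('z',-CY).apply(np.array(s['position'])-C0)*1000;print(q,np.hypot(q[0]-100,q[2]+18.5-85.5),np.arctan2(q[2]+18.5-85.5,100-q[0])-.3396)
a=grab_frame('scene');cv2.imwrite('pics/s1.png',cv2.resize(a[60:300,180:480],None,fx=2,fy=2)[:,:,::-1])"
```

```text
[0.67691107 0.11714009 0.2285117 ] [-3.13928035e+00  6.87772468e-04  1.69622064e+00] 0.010383845490375597 43.55857729911804 [-16.54534769  -6.4528374   12.83987667]
[115.57860725   3.57244951 228.51170156] 162.2612792524717 1.32735383627687
```

View pics/s1.png

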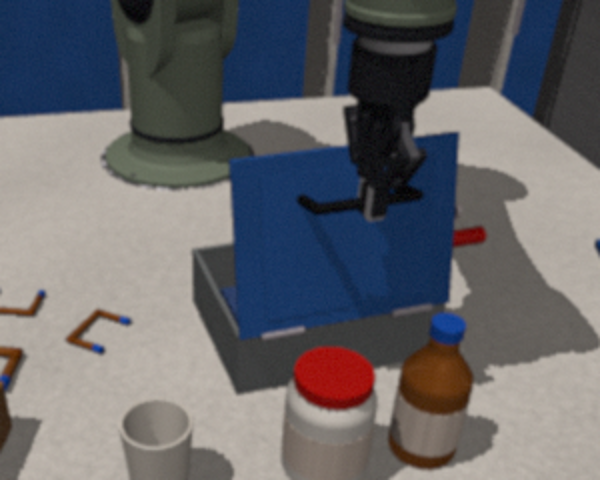

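The lid stands at about 1.33 in the gripper, and there is now a resisting force. I'll nudge it slightly further, then let go.

Call:
play_rows --pt "0 0.004 0 0 0 0 1" --pt "0 0.004 0 0 0 0 1" --pt "0 0.004 0 0 0 0 1" --pt "0 0.0 0 0 0 0 0.9" --pt "0 -0.004 0 0 0 0 0.7" --pt "0 -0.008 0 0 0 0 0.6" --pt "0 -0.008 0 0 0 0 0.5" --pt "0 -0.008 0 0 0 0 0.5" --pt "0 -0.008 0 0 0 0 0.5"

```text
clock: 5.8
position: [0.674, 0.1176, 0.2278]
tool_rot: [3.141, -0.0, 1.697]
force: [0.3, -1.1, 0.0]
grip_width: 0.0425
finger_force: 0.0
```

```bash
python3 -c "
from h import *
s=observe();print(s['position'],s['tool_rot'],s['grip_width'],s['finger_force'],s['force'])
q=R.from_euler('z',-CY).apply(np.array(s['position'])-C0)*1000;print(q)
c=get_calibration('scene')
print(pix(c,[case([13,x,132]) for x in(146,212)]))
a=grab_frame('scene');h=hsv(a);m=((h[...,0]<6)|(h[...,0]>174))&(h[...,1]>140)&(h[...,2]>60)
for b in blobs(m): print(b[1])
"
```

```text
[0.67401259 0.11764747 0.2278087 ] [ 3.14142355e+00 -1.66769577e-05  1.69702601e+00] 0.04251948025133998 0.0 [ 0.26277486 -1.14301824  0.03150139]
[112.76213656   4.42457728 227.80870408]
[[393.58531709 173.72735381]
 [416.91903564 170.03752989]]
[106 110   8   9  39]
[ 84 119   9  10  50]
[ 60 128  10  11  72]
[ 99 132   9  11  74]
[406 168  14   9  97]
[ 327  233   40   31 1013]
```

Call:
play_rows --pt "0 0 -0.06 0 0 0 0.5" --pt "0 0 -0.14 0 0 0 0.5" --pt "0 0 -0.24 0 0 0 0.5" --pt "0 0 -0.24 0 0 0 0.5" --pt "0 0 -0.24 0 0 0 0.5"

```text
clock: 6.35
position: [0.6742, 0.1175, 0.3488]
tool_rot: [3.14, -0.0, 1.697]
force: [0.1, 0.2, 0.1]
grip_width: 0.0429
finger_force: 0.0
```

```bash
python3 -c "
from h import *
plan([[.5536,-.32,.3],[.5536,-.32,.18]],np.radians(75.3))"
```

```text
[-0.8378, -0.3495, 0.0967, 0.0008, -0.0003, 0.1827]
[-0.8379, -0.3499, 0.3367, 0.0008, -0.0003, 0.1827]
```

Call:
play_rows --pt "-0.838 -0.35 0 0 0 0.183 0.5" --pt "-0.838 -0.35 0 0 0 0.183 0.5" --pt "-0.838 -0.35 0 0 0 0.183 0.5" --pt "-0.838 -0.35 0 0 0 0.183 0.5" --pt "-0.838 -0.35 0 0 0 0.183 0.5" --pt "-0.838 -0.35 0 0 0 0.183 0.5" --pt "-0.838 -0.35 0.1 0 0 0.183 0.5" --pt "-0.838 -0.35 0.2 0 0 0.183 0.5" --pt "-0.838 -0.35 0.3 0 0 0.183 0.5" --pt "-0.838 -0.35 0.337 0 0 0.183 0.5"

```text
clock: 7.35
position: [0.5564, -0.3048, 0.2126]
tool_rot: [-3.141, 0.0, 1.312]
force: [1.6, 0.8, -0.2]
grip_width: 0.0427
finger_force: 0.0
```

Call:
play_rows --pt "0 0 0 0 0 0 0.5" --pt "0 0 0 0 0 0 0.5"

```text
clock: 7.55
position: [0.557, -0.303, 0.2134]
tool_rot: [-3.139, -0.0, 1.313]
force: [0.2, 0.3, -0.1]
grip_width: 0.0423
finger_force: 0.0
```

```bash
cat > t.py <<'E'
from h import *
s=observe();print(s['position'],s['tool_rot'],s['grip_width'])
c=get_calibration('wrist');a=grab_frame('wrist');cv2.imwrite('pics/w2.png',a[:,:,::-1])
H=hsv(a).astype(int);h,S,v=H[...,0],H[...,1],H[...,2]
def rect(m,z):
    k=max(cv2.findContours(m.astype(np.uint8),0,cv2.CHAIN_APPROX_NONE)[0],key=cv2.contourArea)[:,0]
    return cv2.minAreaRect((onz(c,k,z)[:,:2]*1000).astype(np.float32))
for m,st,ce in blobs((h>100)&(h<125)&(S>140)&(v>50),60): print("blue",st,onz(c,ce,.007)[0].round(4))
for m,st,ce in blobs((h>5)&(h<20)&(S>120)&(v>50),150):
    r=rect(m,.007);print("amber",st,r[1],cv2.boxPoints(r).round(1).tolist())
E
python3 t.py
```

```text
[ 0.55696323 -0.30299235  0.21344161] [-3.13879563e+00 -1.76962142e-04  1.31262448e+00] 0.04226636382290516
blue [194  28  11  14  94] [ 0.515  -0.1369  0.007 ]
blue [258  55  10  12  85] [ 0.569  -0.1753  0.007 ]
blue [329 153  14  12 164] [ 0.6206 -0.2909  0.007 ]
blue [160 161  10   8  73] [ 0.4345 -0.2485  0.007 ]
blue [164 216  10   9  67] [ 0.4151 -0.3111  0.007 ]
blue [326 229  12  12 135] [ 0.5973 -0.3789  0.007 ]
amber [ 184   41   81   67 1231] (41.46541213989258, 74.68544006347656) [[484.1000061035156, -173.6999969482422], [544.7999877929688, -217.1999969482422], [568.9000244140625, -183.5], [508.29998779296875, -140.0]]
amber [ 406  135  122   86 8806] (95.5148696899414, 119.65184020996094) [[685.4000244140625, -379.29998779296875], [800.0, -413.5], [827.2999877929688, -322.0], [712.5999755859375, -287.79998779296875]]
amber [ 278  155   50   85 1464] (100.38726043701172, 55.30022048950195) [[533.9000244140625, -367.79998779296875], [587.4000244140625, -381.8999938964844], [613.0, -284.79998779296875], [559.5, -270.70001220703125]]
amber [170 162  40  63 802] (73.47486877441406, 41.82741928100586) [[420.8999938964844, -317.8999938964844], [461.1000061035156, -329.6000061035156], [481.70001220703125, -259.1000061035156], [441.5, -247.3000030517578]]
```

View pics/w2.png

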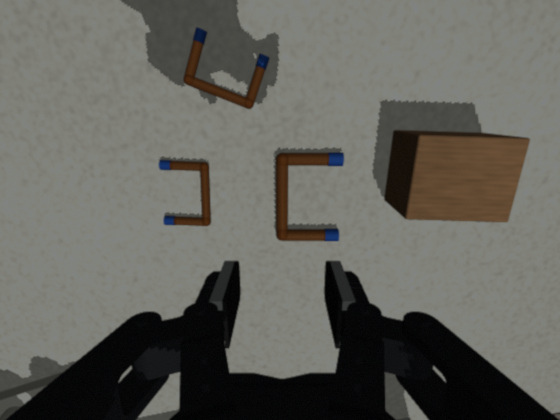

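The wrist view shows the 90 mm tube with its bend at column 283 (rows 155–240) and collars at (335,158) and (331,235). The ray cast puts the bend centre at (0.553, −0.321), yaw −14.8°, with 91 mm between the legs, so it is the right size.

```bash
python3 -c "
from h import *
plan([[.5529,-.3209,.06],[.5529,-.3209,.002]],np.radians(75.2))"
```

```text
[-0.038, -0.0004, 0.3095, -0.0002, -0.0001, 0.0006]
[-0.038, -0.0003, 0.4255, -0.0002, -0.0001, 0.0006]
```

Call:
play_rows --pt "-0.038 0 0.08 0 0 0 0.5" --pt "-0.038 0 0.16 0 0 0 0.5" --pt "-0.038 0 0.25 0 0 0 0.5" --pt "-0.038 0 0.33 0 0 0 0.5" --pt "-0.038 0 0.38 0 0 0 0.5" --pt "-0.038 0 0.41 0 0 0 0.5" --pt "-0.038 0 0.425 0 0 0 0.5" --pt "-0.038 0 0.425 0 0 0 0.5"

```text
clock: 8.4
position: [0.5535, -0.3212, 0.0027]
tool_rot: [3.141, 0.0, 1.314]
force: [0.3, 0.4, -0.1]
grip_width: 0.0424
finger_force: 0.0
```

Call:
play_rows --pt "0 0 0 0 0 0 0.7" --pt "0 0 0 0 0 0 0.85" --pt "0 0 0 0 0 0 1" --pt "0 0 0 0 0 0 1" --pt "0 0 0 0 0 0 1" --newtons 30

```text
clock: 8.9
position: [0.5536, -0.3218, 0.0036]
tool_rot: [3.14, 0.0, 1.314]
force: [-0.4, 1.2, 8.7]
grip_width: 0.012
finger_force: 29.9
```

Call:
play_rows --pt "0 0 -0.01 0 0 0 1" --pt "0 0 -0.05 0 0 0 1" --pt "0 0 -0.12 0 0 0 1" --pt "0 0 -0.2 0 0 0 1" --pt "0 0 -0.28 0 0 0 1" --pt "0 0 -0.36 0 0 0 1" --pt "0 0 -0.4 0 0 0 1" --pt "0 0 -0.4 0 0 0 1"

```text
clock: 9.7
position: [0.5539, -0.3222, 0.206]
tool_rot: [3.136, 0.001, 1.313]
force: [-0.5, -0.4, -1.0]
grip_width: 0.0123
finger_force: 29.4
```

```bash
cat > held.py <<'E'
from h import *
s=observe();c=get_calibration('wrist');a=grab_frame('wrist');cv2.imwrite('pics/w3.png',a[:,:,::-1])
H=hsv(a).astype(int);h,S,v=H[...,0],H[...,1],H[...,2];p=np.array(s['position']);A=R.from_euler('xyz',s['tool_rot'])
print(p,s['tool_rot'],s['grip_width'],s['force'])
for m,st,ce in blobs((h>100)&(h<125)&(S>140)&(v>50),60):
    if st[4]<3000: print("blue",st,(A.inv().apply(onz(c,ce,p[2]+.0035)[0]-p)*1000).round(1))
E
python3 held.py; python3 -c "
from h import *
plan([case([-35,0,260]),case([-35,0,130])],np.pi/2+CY)"
```

```text
[ 0.55385561 -0.32224366  0.20598345] [3.13636191e+00 7.34401544e-04 1.31338093e+00] 0.012288116097297613 [-0.47031294 -0.39244894 -1.04935608]
blue [186   2  11  15 114] [116.4 -35.5  -3.8]
blue [252  30  12  15 122] [106.9 -10.1  -3.6]
blue [151 143  10  10  89] [ 63.9 -55.8  -3.8]
blue [ 397  170   41   32 1155] [46.6 61.4 -3.2]
blue [156 202  10   9  81] [ 37.  -56.8  -3.8]
[0.7939, -0.2609, -0.1131, 0.0012, 0.0003, -0.1803]
[0.7939, -0.2616, 0.1469, 0.0012, 0.0003, -0.1803]
```

View pics/w3.png

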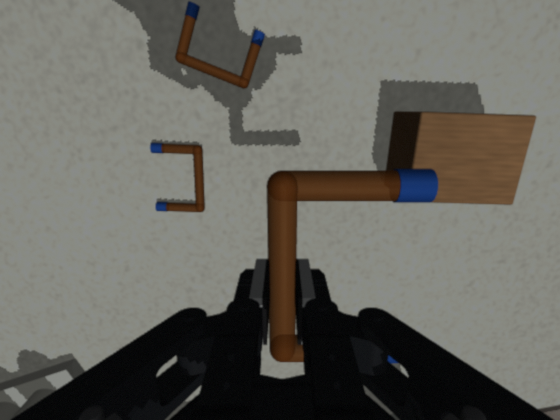

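The tube is held level by the middle of its bend; its leg and collar run to (417,185). Next I carry it over the case and turn it.

Call:
play_rows --pt "0.08 -0.026 0 0 0 -0.03 1" --pt "0.17 -0.055 0 0 0 -0.06 1" --pt "0.26 -0.085 0 0 0 -0.09 1" --pt "0.35 -0.115 0 0 0 -0.12 1" --pt "0.44 -0.145 0 0 0 -0.15 1" --pt "0.53 -0.175 0 0 0 -0.18 1" --pt "0.62 -0.205 0 0 0 -0.18 1" --pt "0.71 -0.235 0 0 0 -0.18 1" --pt "0.76 -0.25 0 0 0 -0.18 1" --pt "0.7915 -0.261 0 0 0 -0.18 1"

```text
clock: 10.75
position: [0.5263, 0.0972, 0.2012]
tool_rot: [-3.14, -0.0, 1.694]
force: [-0.2, 0.1, 0.1]
grip_width: 0.0124
finger_force: 29.5
```

Call:
play_rows --pt "0 0 0 0 0 0 1"

```text
clock: 10.85
position: [0.5264, 0.097, 0.2012]
tool_rot: [-3.14, -0.0, 1.694]
force: [0.0, -0.6, -0.4]
grip_width: 0.0123
finger_force: 29.5
```

```bash
python3 -c "
from h import *
s=observe();c=get_calibration('wrist');a=grab_frame('wrist');cv2.imwrite('pics/w4.png',a[:,:,::-1])
print(s['position'],s['tool_rot'],s['grip_width'])
print('notchL,R',pix(c,[case(q) for q in [(8,45,36),(8,-45,36),(-94,124,85)]]))
plan([case([-35,-1.2,60]),case([-35,-1.2,21.5])],np.pi/2+CY)"
```

```text
[0.52637636 0.09700863 0.20116279] [-3.13987602e+00 -3.69814270e-04  1.69436210e+00] 0.012341493477147416
notchL,R [[328.74524036 149.25398482]
 [324.58334197 235.46059879]
 [205.77484372  48.99604333]]
[-0.0019, 0.0029, 0.2827, -0.0007, 0.0001, 0.0006]
[-0.0019, 0.003, 0.3597, -0.0007, 0.0001, 0.0006]
```

View pics/w4.png

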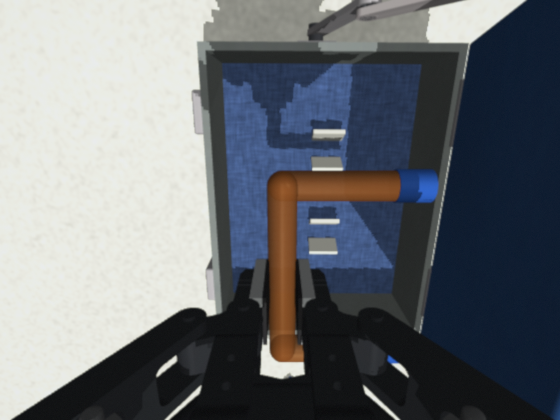

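The notches show at (328,148) and (323,233), within 3 px of the predictions. I'll lower the tube into them.

Call:
play_rows --pt "-0.002 0.003 0.07 0 0 0 1" --pt "-0.002 0.003 0.14 0 0 0 1" --pt "-0.002 0.003 0.2 0 0 0 1" --pt "-0.002 0.003 0.26 0 0 0 1" --pt "-0.002 0.003 0.3 0 0 0 1" --pt "-0.002 0.003 0.325 0 0 0 1" --pt "-0.002 0.003 0.34 0 0 0 1" --pt "-0.002 0.003 0.35 0 0 0 1" --pt "-0.002 0.003 0.35 0 0 0 1"

```text
clock: 11.8
position: [0.529, 0.0934, 0.0273]
tool_rot: [3.142, 0.0, 1.69]
force: [-0.0, 0.2, -1.1]
grip_width: 0.0124
finger_force: 29.5
```

Call:
play_rows --pt "0 0 0.003 0 0 0 1" --pt "0 0 0.006 0 0 0 1" --pt "0 0 0.008 0 0 0 1" --pt "0 0 0.01 0 0 0 1" --pt "0 0 0.01 0 0 0 1"

```text
clock: 12.3
position: [0.5289, 0.0937, 0.0222]
tool_rot: [-3.142, -0.0, 1.691]
force: [-0.0, -0.6, 0.3]
grip_width: 0.0123
finger_force: 29.5
```

Call:
play_rows --pt "0 0 0.001 0 0 0 1" --pt "0 0 0.002 0 0 0 1" --pt "0 0 0.003 0 0 0 1" --pt "0 0 0.003 0 0 0 1"

```text
clock: 12.7
position: [0.529, 0.0937, 0.0214]
tool_rot: [3.141, -0.0, 1.69]
force: [-4.9, -0.5, 19.7]
grip_width: 0.0124
finger_force: 31.4
```

Call:
play_rows --pt "0 0 -0.001 0 0 0 0.85" --pt "0 0 -0.001 0 0 0 0.75" --pt "0 0 -0.001 0 0 0 0.65" --pt "0 0 -0.001 0 0 0 0.55" --pt "0 0 -0.001 0 0 0 0.55" --pt "0 0 -0.05 0 0 0 0.55" --pt "0 0 -0.12 0 0 0 0.55" --pt "0 0 -0.2 0 0 0 0.55" --pt "0 0 -0.28 0 0 0 0.55" --pt "0 0 -0.36 0 0 0 0.55"

```text
clock: 13.7
position: [0.5286, 0.0935, 0.2023]
tool_rot: [-3.141, 0.0, 1.69]
force: [0.1, 0.6, -0.4]
grip_width: 0.0384
finger_force: 0.0
```

```bash
python3 -c "
from h import *
s=observe();c=get_calibration('wrist');a=grab_frame('wrist');cv2.imwrite('pics/w5.png',a[:,:,::-1])
print(s['position'],s['tool_rot'],s['grip_width'])
H=hsv(a).astype(int);m=(H[...,0]>5)&(H[...,0]<20)&(H[...,1]>120)&(H[...,2]>50)
Q=lambda px:(R.from_euler('z',-CY).apply(onz(c,px,.025)-C0)*1000).round(1).tolist()
for b,st,ce in blobs(m,150):
    k=max(cv2.findContours(b.astype(np.uint8),0,cv2.CHAIN_APPROX_NONE)[0],key=cv2.contourArea)[:,0]
    q=np.array(Q(k))[:,:2].astype(np.float32);print(st,cv2.boxPoints(cv2.minAreaRect(q)).round(1).tolist())
print(pix(c,[case(q) for q in [(-35,0,25),(8,45,25),(8,-45,25)]]))
"
```

```text
[0.5286131  0.09350987 0.20234535] [-3.14149190e+00  1.13871167e-04  1.69048045e+00] 0.03840335546196391
[ 276  138   58   97 2174] [[-41.0, 50.70000076293945], [-40.900001525878906, -52.400001525878906], [16.399999618530273, -52.29999923706055], [16.299999237060547, 50.79999923706055]]
[[282.07689388 187.62559209]
 [324.96253594 143.75156266]
 [321.54772036 227.7904792 ]]
```

View pics/w5.png

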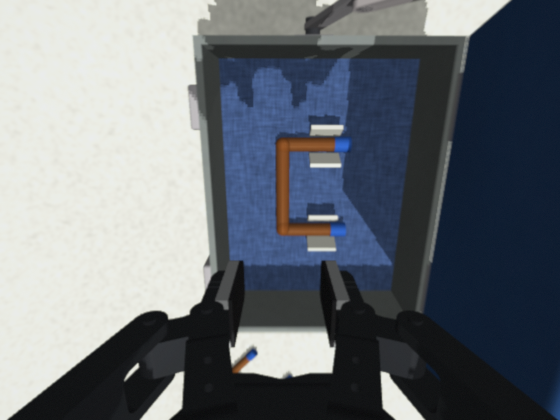

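The tube is seated: the bend centre is at about (−34, −1) mm in the case frame, with both legs in the notches at (325,145) and (321,230). Next I go to the front side of the red knob.

```bash
python3 -c "
from h import *
plan([case([-35,196,202]),case([-32,196,202]),case([-32,196,117])],np.pi/2+CY)"
```

```text
[0.3964, -0.0066, 0.0127, 0.0032, -0.0006, -0.0007]
[0.3964, -0.0006, 0.0127, 0.0032, -0.0006, -0.0007]
[0.3961, -0.0017, 0.1827, 0.0032, -0.0006, -0.0007]
```

Call:
play_rows --pt "0.1 -0.006 0 0 0 0 1" --pt "0.2 -0.006 0 0 0 0 1" --pt "0.29 -0.006 0 0 0 0 1" --pt "0.37 -0.006 0 0 0 0 1" --pt "0.396 -0.006 0 0 0 0 1" --pt "0.396 -0.004 0.06 0 0 0 1" --pt "0.396 -0.002 0.12 0 0 0 1" --pt "0.396 -0.002 0.17 0 0 0 1" --pt "0.396 -0.002 0.175 0 0 0 1" --pt "0.396 -0.002 0.175 0 0 0 1"

```text
clock: 14.75
position: [0.5044, 0.2895, 0.1133]
tool_rot: [-3.141, 0.001, 1.69]
force: [0.3, 0.1, -0.1]
grip_width: -0.0001
finger_force: 0.0
```

```bash
python3 -c "
from h import *
s=observe();print(s['position'],s['tool_rot'],s['grip_width'],s['force'])
c=get_calibration('wrist');a=grab_frame('wrist');cv2.imwrite('pics/w6.png',a[:,:,::-1])
print(pix(c,[case(q) for q in [(13,146,132),(13,212,132)]]))
th=np.radians([73.3,68,63,58,53,48,43,38,33,29])
plan([case([-10+80*np.cos(t)-25.5,196,55.5+80*np.sin(t)-15]) for t in th],np.pi/2+CY)"
```

```text
[0.50439856 0.28952606 0.11331531] [-3.14101395e+00  6.68464983e-04  1.68993012e+00] -0.0001235629854278731 [ 0.32464876  0.12414204 -0.06460277]
[[378.40444772 378.44348131]
 [392.52974398 260.70105959]]
[0.0005, 0.0441, -0.0061, 0.0003, -0.0001, -0.0006]
[0.0006, 0.0581, -0.0011, 0.0003, -0.0001, -0.0006]
[0.0006, 0.0708, 0.0047, 0.0003, -0.0001, -0.0006]
[0.0006, 0.0829, 0.0115, 0.0003, -0.0001, -0.0006]
[0.0006, 0.0944, 0.0194, 0.0003, -0.0001, -0.0006]
[0.0006, 0.1052, 0.0283, 0.0003, -0.0001, -0.0006]
[0.0006, 0.1151, 0.0381, 0.0003, -0.0001, -0.0006]
[0.0006, 0.1242, 0.0487, 0.0003, -0.0001, -0.0006]
[0.0006, 0.1323, 0.0601, 0.0003, -0.0001, -0.0006]
[0.0006, 0.138, 0.0697, 0.0003, -0.0001, -0.0006]
```

View pics/w6.png

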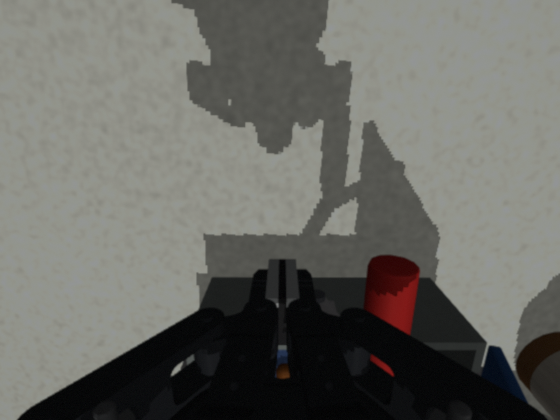

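Call:
play_rows --pt "0 0.025 -0.004 0 0 0 1" --pt "0 0.044 -0.006 0 0 0 1" --pt "0 0.056 -0.006 0 0 0 1" --pt "0 0.064 -0.003 0 0 0 1" --pt "0 0.072 0 0 0 0 1" --pt "0 0.08 0.004 0 0 0 1" --pt "0 0.087 0.008 0 0 0 1" --pt "0 0.094 0.0115 0 0 0 1"

```text
clock: 15.6
position: [0.5511, 0.2957, 0.1072]
tool_rot: [-3.141, 0.0, 1.691]
force: [-0.7, -0.7, 0.2]
grip_width: 0.0004
finger_force: 0.6
```

```bash
cat > k.py <<'E'
from h import *
s=observe();print(s['force'],(R.from_euler('z',-CY).apply(np.array(s['position'])-C0)*1000).round(1))
a=grab_frame('scene');h=hsv(a);m=((h[...,0]<6)|(h[...,0]>174))&(h[...,1]>140)&(h[...,2]>60)
for b in blobs(m):
    if b[1][0]>380: print(b[1],b[2])
c=get_calibration('scene')
for t in (73.3,65,58,50,43,33,20,10.4): print(t,pix(c,case([-10+80*np.cos(np.radians(t)),212,55.5+80*np.sin(np.radians(t))])).round(1))
E
python3 k.py
```

```text
[-0.73692906 -0.71610681  0.22043834] [ 12.1 196.  107.2]
[407 175  16  10 116] [413.95689655 179.65517241]
73.3 [[416.9 170. ]]
65 [[419.  173.5]]
58 [[420.5 176.7]]
50 [[421.9 180.8]]
43 [[423.  184.5]]
33 [[424. 190.]]
20 [[424.4 197.1]]
10.4 [[424.1 202.1]]
```

Call:
play_rows --pt "0 0.007 0.005 0 0 0 1" --pt "0 0.0134 0.0108 0 0 0 1" --pt "0 0.0205 0.0175 0 0 0 1" --pt "0 0.0276 0.0244 0 0 0 1" --pt "0 0.033 0.03 0 0 0 1" --pt "0 0.038 0.036 0 0 0 1" --pt "0 0.043 0.041 0 0 0 1" --pt "0 0.048 0.047 0 0 0 1" --pt "0 0.053 0.056 0 0 0 1" --pt "0 0.058 0.066 0 0 0 1"

```text
clock: 16.65
position: [0.5782, 0.2992, 0.0741]
tool_rot: [-3.138, 0.0, 1.691]
force: [-18.5, -1.9, 14.8]
grip_width: 0.0001
finger_force: 9.3
```

```bash
python3 k.py
```

```text
[-18.54098138  -1.92619553  14.79920479] [ 39.4 196.2  74.1]
[402 192  25  11 176] [414.01704545 196.84090909]
73.3 [[416.9 170. ]]
65 [[419.  173.5]]
58 [[420.5 176.7]]
50 [[421.9 180.8]]
43 [[423.  184.5]]
33 [[424. 190.]]
20 [[424.4 197.1]]
10.4 [[424.1 202.1]]
```

The knob is at about 25°, beyond the knee-1.5 point. I'll back off and let the lid sink.

Call:
play_rows --pt "0 -0.02 0 0 0 0 1" --pt "0 -0.06 0 0 0 0 1" --pt "0 -0.1 0 0 0 0 1" --pt "0.05 -0.12 0 0 0 0 1" --pt "0.1 -0.12 0 0 0 0 1" --pt "0.12 -0.12 -0.05 0 0 0 1" --pt "0.12 -0.12 -0.1 0 0 0 1" --pt "0.12 -0.12 -0.15 0 0 0 1" --pt "0.12 -0.12 -0.15 0 0 0 1" --pt "0.12 -0.12 -0.15 0 0 0 1"

```text
clock: 17.7
position: [0.513, 0.3517, 0.1498]
tool_rot: [3.14, -0.001, 1.691]
force: [0.6, 0.0, -0.3]
grip_width: -0.0001
finger_force: 0.0
```

```bash
python3 k.py|head -2
```

```text
[ 0.63194989  0.03721439 -0.29848174] [-19.  256.2 149.8]
[402 200  25  10 163] [414.03680982 204.20245399]
```

Call:
play_rows --pt "0 0 0 0 0 0 1" --pt "0 0 0 0 0 0 1" --pt "0 0 0 0 0 0 1" --pt "0 0 0 0 0 0 1" --pt "0 0 0 0 0 0 1" --pt "0 0 0 0 0 0 1" --pt "0 0 0 0 0 0 1" --pt "0 0 0 0 0 0 1" --pt "0 0 0 0 0 0 1" --pt "0 0 0 0 0 0 1"

```text
clock: 18.75
position: [0.5129, 0.3516, 0.1494]
tool_rot: [-3.142, 0.0, 1.691]
force: [-0.3, 0.8, 0.1]
grip_width: 0.0
finger_force: 0.0
```

Call:
play_rows --pt "0 0 0 0 0 0 1" --pt "0 0 0 0 0 0 1" --pt "0 0 0 0 0 0 1" --pt "0 0 0 0 0 0 1" --pt "0 0 0 0 0 0 1" --pt "0 0 0 0 0 0 1" --pt "0 0 0 0 0 0 1" --pt "0 0 0 0 0 0 1" --pt "0 0 0 0 0 0 1" --pt "0 0 0 0 0 0 1"

```text
clock: 19.75
position: [0.513, 0.3516, 0.1494]
tool_rot: [-3.142, -0.0, 1.691]
force: [-0.6, 0.0, 0.1]
grip_width: -0.0001
finger_force: 0.0
```

```bash
python3 k.py|head -2; python3 -c "
from h import *
a=grab_frame('scene');cv2.imwrite('pics/s2.png',a[:,:,::-1])"
```

```text
[-0.57926636  0.03969606  0.08016879] [-19.  256.  149.4]
[402 200  25  10 163] [413.99386503 204.23312883]
```

View pics/s2.png

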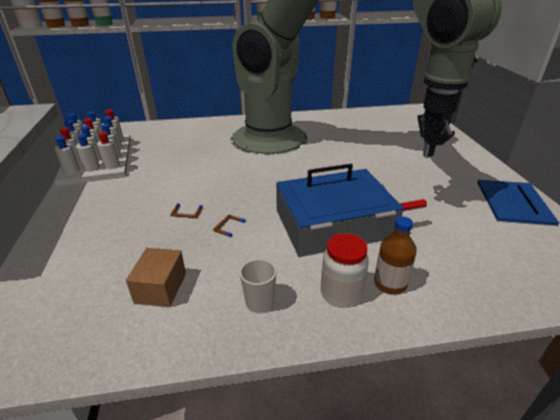

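The lid is fully shut, with the knob folded at (414,204) as at the start. The bystanders haven't moved, and the robot is clear of everything.

```bash
python3 -c "
from workcell import *
print(job_done())"
```

```text
the job is handed in; nothing more can be done
None
```

I handed the job in at about 20 s of the 72 s: the lid locked open by itself, the tube went into both notches with its bend toward the front, the lid then sank fully shut after I pushed the knob, and the bystanders look unmoved.

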